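# Open the cold-light source to its third click stop

### The arm

A 6-joint arm with a two-finger parallel gripper is mounted at the origin on the work surface. World frame = base frame: x ahead of the robot, y to its left, z up, the work surface at z = 0. Lengths are in m, angles in degrees, forces in N, time in s.
With the tool pointing down it reaches from about 0.325 to 0.925 m from the base axis. Payload 3.1 kg.
Tool frame: the origin (TCP) lies between the finger pads; the fingertips stand 8 mm ahead of it and the grasp point (between the pads) lies 11 mm behind it; z points along the fingers, y is the line along which they close (so a half turn about z gives the same grasp; the last joint's range is limited). The gripper opens to 85 mm and grips with 20 to 120 N. Pads are 22 mm wide; open, the fingers measure 114 mm over their backs; the gripper's body (76 mm by 85 mm) begins 54 mm behind the grasp point. The pads swing forward as they close: fully open they stand 13 mm farther back than shut.
Start: joints at [61.524, 12.427, 92.441, -0, 75.132, -6.429], TCP at [0.235, 0.579, 0.239] pointing down, gripper open.
Joint ranges: [-157.48, 157.48], [-44.54, 120.13], [17.64, 146.25], [-64.5, 244.5], [7.68, 150.69], [-147.95, 147.95]. Speed limits (degrees/s): [159.86, 159.86, 180, 180, 180, 180].

### API

Orientations are given as a 3x3 rotation matrix whose columns are the frame's x, y, z axes.
In Python, from workcell import ctrl, imaging, job gives the robot as it stands. The module is installed in compiled form; this text tells all that it offers.
- The arm moves only by the tool move_arm, never from a script. Its argument "targets" is a list that holds one entry, the list of rows, each a list of 5 numbers: the opening, from -1 (shut) to 1 (fully open), then the shift along the tool's x, y, z in units of 40 mm (1.0 is 40 mm), then the turn about the tool's z in units of 5 degrees (1.0 is 5 degrees). A call has 1 to 10 rows; each row shifts and turns the commanded pose from where the row before left it, along the tool's axes as they then stand; what a row does not reach is not made up. A row lasts 1/12 s, in which the tool goes at most 41.7 mm and 7.16 degrees, less where a joint would pass 70% of its speed; a pose out of reach is approached as far as the arm can. A call is refused whole if a number of a shift passes 1 or a number of a turn 1, either way. A call with a gripper value outside its range is refused whole. The fingers move at their own pace and stop on an object; "newtons" is the grip in N (left out, the last holds). Time passes only in rows, so rows that do not move let the fingers close. It gives the time, the measured TCP pose, the force, the opening and the grip force at its end, in the units of the state.
- ctrl.sense(): the state, without advancing time (a new reading comes with each control period).
- imaging.capture(name): name is "side" or "top"; returns a dict with "img" (420x560x3 uint8, blue, green, red), "depth" (420x560 float32, m along the optical axis (not along the pixel's ray), 0 where there is no reading), "mtx" (3x3 intrinsics, pixels), "T" (4x4, takes a point from camera to world coordinates). Camera axes: x right, y down, z forward; pixel columns grow to the right and rows downward; lengths in m; the calibration is good to about 2 mm. A picture is of the moment at which its call begins.
- job.hand_in(): hands the job in; it is judged then, once.
The state is a dict: "t": time; "qpos": joint angles; "joint_vel": joint speeds; "effort": joint torques, N m; "eef_pos": TCP position; "tool_rot": TCP orientation; "force": force on the tool from outside, world axes, zero at the start; "torque": the same for the moment, N m; "gripper_width": opening from 0.0 (shut) to 1.0 (fully open); "gripper_force": force on a finger pad.
Only numpy, scipy, OpenCV 4.12 (cv2) and the standard library are available. Lean on these libraries where they do the work, as an engineer would, in place of code of your own. Each camera call takes 0.05 s, during which the arm holds its last target. There are 200 camera calls.

### The job

Light the part on the inspection plate with the cold-light source: first switch the lamp on by pressing down the raised end of the rocker switch on its top until it tips over, then push the aperture lever lightly along its slot with the fingertips, through its clicks, to the third click stop counted from the closed end, and let go with the lever resting in that stop. Never run the lever past the third stop, do not pinch it, and leave everything else on the bench where it is.

Things in the scene. Friction and masses are not known exactly. Their poses are not given: they have to be found in the camera images.
- housing: the cold-light source, a fixed grey box 220 mm deep (x) x 190 wide (y) x 115 high. Origin: centre of its underside; x points from front to back, y to its left, z up. Its flat deck is 115 mm above the bench; a carrying handle stands 33 mm above it at x = +85 mm. Two gooseneck light guides leave the front face and stay under 175 mm above the bench, at x < -90 and y > 15 mm
- slot_mid (a point): middle of the lever's slot, at deck height (housing x = -30, y = 0 mm). The slot runs 72 mm along housing y; the deck beyond its closed (-y) end is free for 55 mm, and for 30 mm to either side of the slot's line there. Along its back (+x) edge six white ticks mark the closed position (-y end, tick without a disc) and the five click stops, with white discs that grow towards fully open (+y end)
- lever_knob: the bare aluminium finger tab of the aperture lever: a block 20 mm (housing x) x 12 mm (y, the sliding direction) x 20 mm high that stands over the slot, its underside 4 mm and its top 24 mm above the deck; to be pushed on its flat -y side, not pinched. Origin: centre of its underside; axes as those of the housing
- lever_top (a point): centre of the top of the finger tab, 24 mm above the deck
- aperture_lever (a joint): lever's slide along housing +y, m: 0 closed, click stops every 0.012 (third 0.036, fifth 0.060 fully open). Starts at closed or the first stop, or a little out of one. A spring ball holds it in each stop: 7 to 10 N of push rolls it out, resistance fades by half way (0.006 on), then the lever jumps ahead into the next stop by itself; let go short of half way it springs back
- rocker_end (a point): the raised end of the black rocker switch while off: mid-width of its upper face, 1 mm in from the outer (-y) edge, 10 mm above the deck. Rocker 24 mm (x) x 34 mm (y) in a frame 3 mm high, hinged along x in its middle (housing x = -83, y = -58 mm); the -y half is raised, the one away from the slot. Press down over this outer end, broad tips not past the hinge
- rocker (a joint): angle of the rocker in rad: 0 off, 0.35 on (its -y half pressed down level, the other half up). Over-centre: it needs about 4 to 6 N at its end, snaps to the nearer side from half way, and stays there
- plate: dark steel inspection plate 130 x 140 x 28 mm on the bench to the left of the lamp, fixed; origin: centre of its underside
- dovetail: the filed steel part under the light guides, 44 x 64 x 22 mm with a slot along its top, loose on the plate; origin: centre of its underside
- filter: loose black filter ring 34 mm across and 10 mm high lying on the lamp's deck behind the slot; origin: centre of its underside
- square: loose steel engineer's square lying on the bench: stock 75 x 16 x 14 mm along its x, blade reaching 108 mm out along +y; origin: underside of the stock's middle
- spray: loose white spray can 52 mm across, 182 mm high; origin: centre of its underside
- oiler: loose clear squeeze bottle with pointed cap, 50 mm across, 137 mm high; origin: centre of its underside
- file: loose flat file lying on the bench, 318 mm long along its x, wooden handle to -x; origin: at bench level under the body's middle
- brush: loose hand brush lying on the bench, 170 mm long along its x, 42 mm wide; origin: at bench level under its middle

How it is judged:
By the outcome, as a careful person would: the job done as asked, in the order asked, and still so for the second after the job is handed in, with the robot touching nothing.
It also fails if it takes over 58 s, if anything falls off the work surface, if the arm or the gripper's body presses on something with over 40 N, if the wrist force passes 120 N, or if a joint passes its speed limit or range.

## Working session

There is one attempt and no reset: what is moved stays moved. The work goes in short steps, Python scripts to look and compute and a tool call to move; the robot and the scene stay as the last step left them, time stands still between calls to the robot, and variables do not carry over. Pictures are saved under pics/ and viewed, at most 10 in all, crops included, and the job is handed in when it is done.

Besides the shell and the picture viewer there is one more tool, called after "Emit:" by a JSON object that holds its "fn" and its "kwargs", one argument or row to a line. move_arm: Moves the arm, as the interface text tells. Its arguments: {"type":"object","properties":{"targets":{"type":"array"},"newtons":{"type":"number"}},"required":["targets"]}

```bash
mkdir -p pics
python3 - <<'E'
from workcell import ctrl, imaging
import cv2, numpy as np
for n in("top","side"):
    c=imaging.capture(n); cv2.imwrite(f"pics/{n}0.png",c["img"]); np.savez(f"{n}0.npz",**c)
    print(n,c["mtx"].round(1).tolist(),c["T"].round(3).tolist())
s=ctrl.sense(); print(s["t"],s["eef_pos"],np.round(s["tool_rot"],3).tolist(),s["force"])
E
```

```text
top [[520.7, 0.0, 275.2], [0.0, 520.7, 209.6], [0.0, 0.0, 1.0]] [[0.087, -0.97, 0.227, 0.365], [-0.996, -0.086, 0.017, -0.052], [0.003, -0.228, -0.974, 0.976], [0.0, 0.0, 0.0, 1.0]]
side [[465.2, 0.0, 269.7], [0.0, 465.2, 216.3], [0.0, 0.0, 1.0]] [[0.951, -0.142, 0.273, 0.296], [-0.308, -0.466, 0.83, -0.917], [0.009, -0.873, -0.487, 0.642], [0.0, 0.0, 0.0, 1.0]]
0.1 [0.23419823 0.57865003 0.23804589] [[-0.927, 0.375, -0.001], [0.375, 0.927, -0.002], [0.0, -0.002, -1.0]] [-0.17582785  0.9300688   0.41011243]
```

View pics/top0.png

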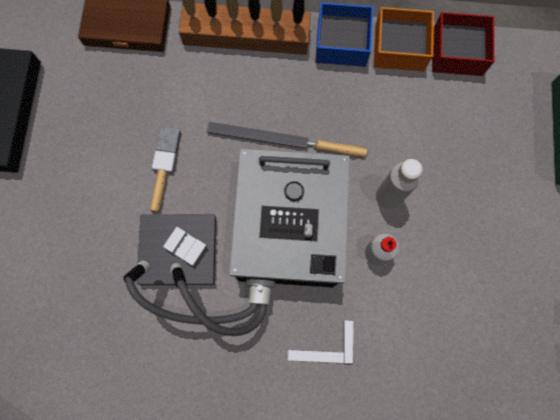

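View pics/side0.png

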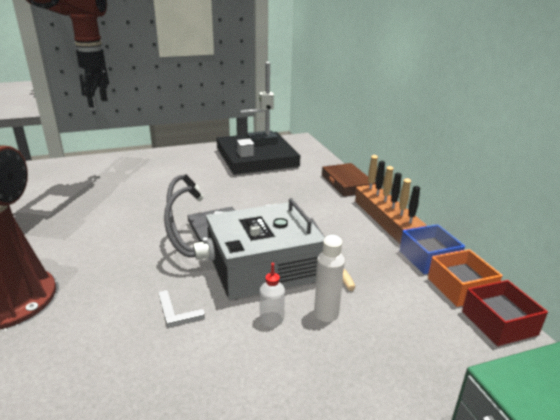

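The top view shows the housing deck (px 232-349 x 151-282), with the tab at about (308,229), the rocker at (323,264), the filter at (294,190), the oiler at (384,248) and the spray can at (405,175). The side view confirms this layout.

```bash
cat > h.py <<'E'
import numpy as np
def proj(c,P):
    T=c["T"]; p=(np.asarray(P)-T[:3,3])@T[:3,:3]; q=p@c["mtx"].T; return q[...,:2]/q[...,2:]
def ray(c,uv,z):
    uv=np.atleast_2d(uv).astype(float); d=np.c_[uv,np.ones(len(uv))]@np.linalg.inv(c["mtx"]).T@c["T"][:3,:3].T
    o=c["T"][:3,3]; return o+d*((z-o[2])/d[:,2])[:,None]
E
python3 - <<'E'
import numpy as np,cv2
from h import *
c=dict(np.load("top0.npz")); D=c["depth"]; K=c["mtx"]
v,u=np.mgrid[:420,:560]; P=np.stack([(u-K[0,2])/K[0,0]*D,(v-K[1,2])/K[1,1]*D,D],-1)@c["T"][:3,:3].T+c["T"][:3,3]
Z=P[...,2]
m=((abs(Z-0.115)<0.010)&(D>0)).astype(np.uint8)
m=cv2.morphologyEx(m,cv2.MORPH_OPEN,np.ones((9,9)))
n,l,s,_=cv2.connectedComponentsWithStats(m); i=l[215,245] or 1+np.argmax(s[1:,4])
print(s[i], np.median(Z[l==i]))
pts=P[l==i][:,:2].astype(np.float32); r=cv2.minAreaRect(pts); print("rect",r)
print("ray corners",cv2.minAreaRect(ray(c,np.argwhere(l==i)[:,::-1],0.115)[:,:2].astype(np.float32)))
im=c["img"]; cr=im[140:290,225:355]; cv2.imwrite("pics/crop0.png",cv2.resize(cr,None,fx=4,fy=4,interpolation=cv2.INTER_CUBIC))
s=dict(np.load("side0.npz")); cv2.imwrite("pics/crop1.png",cv2.resize(s["img"][195:265,200:330],None,fx=6,fy=6,interpolation=cv2.INTER_CUBIC))
for n,uv in dict(oiler=(388,244),spray=(411,169)).items(): print(n,P[uv[1],uv[0]])
E
```

```text
[  231   150   118   132 12698] 0.11476309199684881
rect ((0.5618204474449158, -0.06347553431987762), (0.2205863893032074, 0.1901908963918686), 1.3003188371658325)
ray corners ((0.5612146854400635, -0.06346885859966278), (0.2207692712545395, 0.18989673256874084), 1.2602375745773315)
oiler [ 0.52386457 -0.23021924  0.11228049]
spray [ 0.63565977 -0.24798306  0.18122278]
```

View pics/crop0.png

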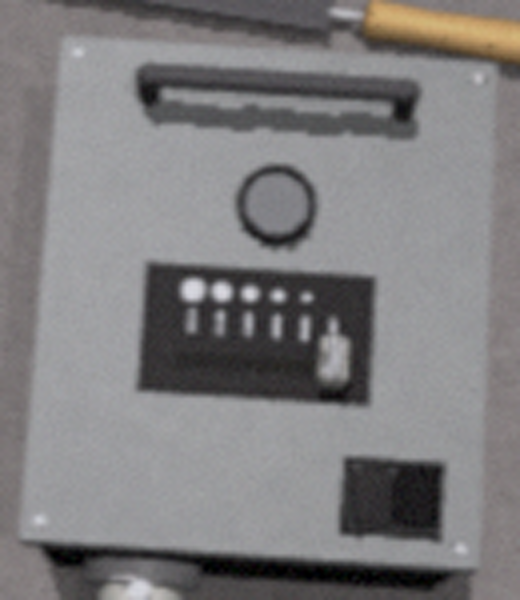

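View pics/crop1.png

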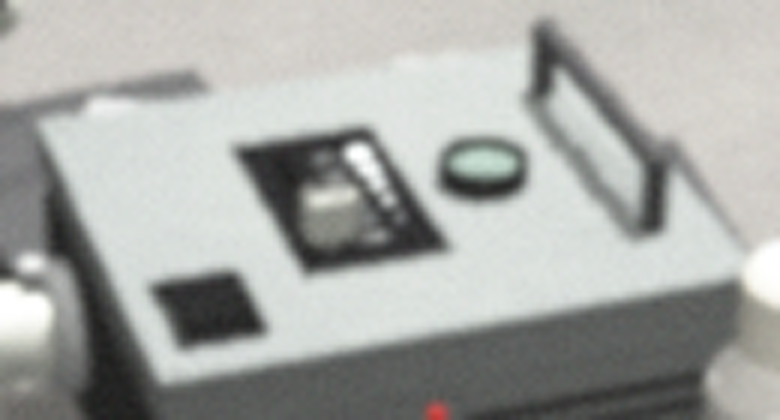

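The tab is at about px (308,229) and lines up with the closed tick (the one without a disc). The rocker's raised half is the dark right half, at crop (415,500). I'll plan the approach with the gripper shut and tool y along housing x.

```bash
cat >> h.py <<'E'
C=np.array([0.5615,-0.0635]); A=np.radians(1.3); RH=np.array([[np.cos(A),-np.sin(A)],[np.sin(A),np.cos(A)]])
W=lambda x,y:C+RH@[x,y]          # housing -> world
Hh=lambda p:(np.asarray(p)[...,:2]-C)@RH  # world -> housing
E
python3 - <<'E'
from h import *
import cv2
from workcell import ctrl
c=dict(np.load("top0.npz")); im=c["img"]
g=im[210:242,256:322].max(2)
n,l,s,ce=cv2.connectedComponentsWithStats((g>110).astype(np.uint8))
for k in range(1,n):
    if s[k,4]>3: uv=ce[k]+[256,210]; print(uv.round(1),s[k].tolist(),(Hh(ray(c,uv,.115))*1e3).round(1),(Hh(ray(c,uv,.139))*1e3).round(1))
print("rocker px",proj(c,np.r_[W(-.083,-.058),.118]),"knob closed top",proj(c,np.r_[W(-.03,-.03),.139]))
s=ctrl.sense();p=np.array(s["eef_pos"]);R=np.array(s["tool_rot"]);g=np.r_[W(-.083,-.076),0.2]
yaw=np.degrees(np.arctan2(R[1,1],R[0,1]));print("y yaw",yaw)
N=20;st=(g-p)/N;dz=(yaw-1.3)/N
for k in range(N):
    a=np.radians(-dz*k);Rz=np.array([[np.cos(a),-np.sin(a),0],[np.sin(a),np.cos(a),0],[0,0,1]])
    print(((Rz@R).T@st/.04).round(2).tolist(),round(dz/5,3))
E
```

```text
[268.  231.9] [0, 0, 55, 32, 265] [[-34.5  36.6]] [[-39.  36.]]
[275.9 212.3] [14, 0, 13, 6, 61] [[ 0.1 25.5]] [[-5.4 25.2]]
[287.  212.8] [29, 1, 5, 5, 19] [[0.5 6.6]] [[-4.9  6.9]]
[319.5 226.8] [60, 0, 6, 32, 123] [[-20.1 -49.6]] [[-25.  -47.7]]
[294.1 213.3] [37, 2, 3, 4, 9] [[ 0.4 -5.5]] [[-5.1 -4.9]]
[301.2 213.8] [44, 3, 3, 3, 6] [[  0.3 -17.5]] [[ -5.2 -16.5]]
[272.5 219.5] [16, 7, 2, 6, 12] [[-12.7  30.4]] [[-17.8  30. ]]
[279.5 220.3] [23, 8, 2, 6, 11] [[-13.2  18.4]] [[-18.3  18.3]]
[286.5 220.5] [30, 8, 2, 6, 12] [[-12.9   6.6]] [[-18.    6.9]]
[293.5 221.3] [37, 9, 2, 6, 11] [[-13.4  -5.3]] [[-18.5  -4.7]]
[300.7 221.7] [44, 9, 3, 6, 12] [[-13.3 -17.4]] [[-18.4 -16.4]]
[308.  228.1] [49, 10, 7, 15, 84] [[-23.6 -30.3]] [[-28.4 -29. ]]
rocker px [323.06101685 264.07499249] knob closed top [308.56986484 229.11721103]
y yaw 67.95394038253458
[-0.62, -0.72, 0.05] 0.667
[-0.66, -0.68, 0.05] 0.667
[-0.7, -0.64, 0.05] 0.667
[-0.74, -0.6, 0.05] 0.667
[-0.77, -0.56, 0.05] 0.667
[-0.8, -0.51, 0.05] 0.667
[-0.83, -0.46, 0.05] 0.667
[-0.86, -0.41, 0.05] 0.667
[-0.88, -0.36, 0.05] 0.667
[-0.9, -0.31, 0.05] 0.667
[-0.92, -0.26, 0.05] 0.667
[-0.93, -0.2, 0.05] 0.667
[-0.94, -0.15, 0.05] 0.667
[-0.95, -0.1, 0.05] 0.667
[-0.95, -0.04, 0.05] 0.667
[-0.95, 0.02, 0.05] 0.667
[-0.95, 0.07, 0.05] 0.667
[-0.94, 0.13, 0.05] 0.667
[-0.93, 0.18, 0.05] 0.667
[-0.92, 0.23, 0.05] 0.667
```

Emit:
{"fn": "move_arm", "kwargs": {
  "targets": [
    [[-1, -0.62, -0.72, 0, 0.667], [-1, -0.66, -0.68, 0, 0.667], [-1, -0.7, -0.64, 0, 0.667], [-1, -0.74, -0.6, 0, 0.667], [-1, -0.77, -0.56, 0, 0.667], [-1, -0.8, -0.51, 0, 0.667], [-1, -0.83, -0.46, 0, 0.667], [-1, -0.86, -0.41, 0, 0.667], [-1, -0.88, -0.36, 0, 0.667], [-1, -0.9, -0.31, 0, 0.667]]
  ]
}}

```text
t: 0.93
eef_pos: [0.3572, 0.2178, 0.2389]
tool_rot: [[-0.566, 0.824, -0.0], [0.824, 0.566, -0.0], [0.0, -0.0, -1.0]]
force: [0.3, 0.2, 0.1]
gripper_width: 0.001
gripper_force: 0.0
```

Emit:
{"fn": "move_arm", "kwargs": {
  "targets": [
    [[-1, -0.92, -0.26, 0, 0.667], [-1, -0.93, -0.2, 0, 0.667], [-1, -0.94, -0.15, 0, 0.667], [-1, -0.95, -0.1, 0, 0.667], [-1, -0.95, -0.04, 0, 0.667], [-1, -0.95, 0.02, 0, 0.667], [-1, -0.95, 0.07, 0, 0.667], [-1, -0.94, 0.13, 0, 0.667], [-1, -0.93, 0.18, 0, 0.667], [-1, -0.92, 0.23, 0, 0.667]]
  ]
}}

```text
t: 1.77
eef_pos: [0.4805, -0.1423, 0.2388]
tool_rot: [[-0.018, 1.0, -0.001], [1.0, 0.018, 0.0], [0.0, -0.001, -1.0]]
force: [0.3, 0.6, -0.2]
gripper_width: -0.001
gripper_force: 0.0
```

Emit:
{"fn": "move_arm", "kwargs": {
  "targets": [
    [[-1, 0, 0, 0, 0], [-1, 0, 0, 0, 0], [-1, 0, 0, 0, 0]]
  ]
}}

```text
t: 2.02
eef_pos: [0.4799, -0.1401, 0.2386]
tool_rot: [[-0.022, 1.0, -0.002], [1.0, 0.022, 0.001], [0.001, -0.002, -1.0]]
force: [0.4, 0.4, -0.7]
gripper_width: -0.003
gripper_force: 0.0
```

```bash
cat > st.py <<'E'
from h import *
from workcell import ctrl
s=ctrl.sense();R=np.array(s["tool_rot"]);p=np.array(s["eef_pos"])
print("t",s["t"],"housing mm",(Hh(p)*1e3).round(1),"z",(p[2]*1e3).round(1),"yaw",np.degrees(np.arctan2(R[1,1],R[0,1])).round(2),"F",np.round(s["force"],2),"w",s["gripper_width"],"zax",R[:,2].round(3))
E
python3 st.py
```

```text
t 2.0167 housing mm [-83.3 -74.7] z 238.6 yaw 1.24 F [ 0.43  0.41 -0.7 ] w -0.002544345361467134 zax [-0.002  0.001 -1.   ]
```

Emit:
{"fn": "move_arm", "kwargs": {
  "targets": [
    [[-1, -0.03, 0, 0.5, 0], [-1, 0, 0, 0.5, 0], [-1, 0, 0, 0.5, 0], [-1, 0, 0, 0.5, 0], [-1, 0, 0, 0.35, 0], [-1, 0, 0, 0.2, 0], [-1, 0, 0, 0, 0], [-1, 0, 0, 0, 0]]
  ]
}}

```text
t: 2.68
eef_pos: [0.4805, -0.1407, 0.1374]
tool_rot: [[-0.023, 1.0, -0.0], [1.0, 0.023, 0.0], [0.0, -0.0, -1.0]]
force: [0.1, 0.4, 0.0]
gripper_width: 0.003
gripper_force: 0.0
```

Emit:
{"fn": "move_arm", "kwargs": {
  "targets": [
    [[-1, 0, 0, 0.03, 0], [-1, 0, 0, 0.03, 0], [-1, 0, 0, 0.03, 0], [-1, 0, 0, 0.03, 0], [-1, 0, 0, 0, 0]]
  ]
}}

```text
t: 3.1
eef_pos: [0.4813, -0.1421, 0.1334]
tool_rot: [[-0.022, 1.0, 0.002], [1.0, 0.022, -0.001], [-0.001, 0.002, -1.0]]
force: [-0.0, -1.0, 3.1]
gripper_width: 0.001
gripper_force: 1.3
```

Emit:
{"fn": "move_arm", "kwargs": {
  "targets": [
    [[-1, 0, 0, 0.03, 0], [-1, 0, 0, 0.03, 0], [-1, 0, 0, 0, 0]]
  ]
}}

```text
t: 3.35
eef_pos: [0.4805, -0.1416, 0.1299]
tool_rot: [[-0.021, 1.0, -0.0], [1.0, 0.021, 0.0], [0.0, -0.0, -1.0]]
force: [-0.6, 0.6, -0.8]
gripper_width: -0.001
gripper_force: 0.0
```

```bash
python3 st.py
```

```text
t 3.35 housing mm [-82.7 -76.3] z 129.9 yaw 1.23 F [-0.63  0.63 -0.83] w -0.0006871747696710077 zax [-0.  0. -1.]
```

Emit:
{"fn": "move_arm", "kwargs": {
  "targets": [
    [[-1, 0, 0, 0.03, 0], [-1, 0, 0, 0, 0], [-1, 0, 0, -0.5, 0], [-1, 0, 0, -0.9, 0], [-1, 0.17, 0.44, 0, 0], [-1, 0.17, 0.44, 0, 0], [-1, 0.17, 0.44, 0, 0], [-1, 0, 0, 0, 0], [-1, 0, 0, 0, 0]]
  ]
}}

```text
t: 4.1
eef_pos: [0.5328, -0.1196, 0.1843]
tool_rot: [[-0.023, 1.0, -0.002], [1.0, 0.023, 0.0], [0.0, -0.002, -1.0]]
force: [-0.6, -0.4, -0.1]
gripper_width: 0.002
gripper_force: 0.0
```

```bash
python3 st.py
python3 - <<'E'
from workcell import imaging
import cv2,numpy as np
a=cv2.resize(imaging.capture("top")["img"][195:285,225:355],None,fx=4,fy=4,interpolation=cv2.INTER_CUBIC)
b=cv2.resize(imaging.capture("side")["img"][200:265,200:330],None,fx=4,fy=3.5,interpolation=cv2.INTER_CUBIC)
cv2.imwrite("pics/r1.png",np.vstack([a,b]))
E
```

```text
t 4.1 housing mm [-30.  -55.4] z 184.3 yaw 1.33 F [-0.59 -0.42 -0.11] w 0.002443126569553919 zax [-0.002  0.    -1.   ]
```

View pics/r1.png

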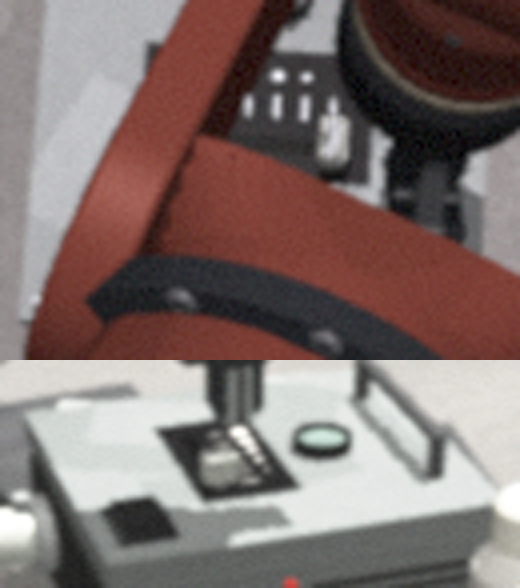

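The tab is still at the closed tick. In the side view the rocker's far (+y) end now looks raised, at about (140,505). I'll check that with depth.

Run:
```python
from workcell import imaging
from h import *
def prof(c):
    D=c["depth"];K=c["mtx"];v,u=np.mgrid[:420,:560]
    P=np.stack([(u-K[0,2])/K[0,0]*D,(v-K[1,2])/K[1,1]*D,D],-1)@c["T"][:3,:3].T+c["T"][:3,3]
    h=Hh(P);out=[]
    for y in range(-84,-36,4):
        m=(D>0)&(abs(h[...,0]+.083)<.009)&(abs(h[...,1]-y/1e3)<.002)&(abs(P[...,2]-.12)<.02); out.append((y,round(float(np.mean(P[m][:,2])*1e3-115),1) if m.any() else None))
    return out
print(prof(dict(np.load("side0.npz"))));print(prof(imaging.capture("side")))
```

```text
[(-84, 0.3), (-80, 1.8), (-76, 5.8), (-72, 8.5), (-68, 10.0), (-64, 8.1), (-60, 7.0), (-56, 5.9), (-52, 5.4), (-48, 6.0), (-44, 6.0), (-40, 3.9)]
[(-84, 0.9), (-80, 2.5), (-76, 3.5), (-72, 5.4), (-68, 5.6), (-64, 5.5), (-60, 5.1), (-56, 7.2), (-52, 8.2), (-48, 9.2), (-44, 10.1), (-40, 9.5)]
```

The rocker has tipped on: the -y half is level and the +y half is up. Next is the lever.

Emit:
{"fn": "move_arm", "kwargs": {
  "targets": [
    [[-1, 0, 0, 0.5, 0], [-1, 0, 0, 0.5, 0], [-1, 0, 0, 0.28, 0], [-1, 0, 0, 0, 0], [-1, 0.1, 0, 0, 0], [-1, 0.05, 0, 0, 0], [-1, 0, 0, 0, 0], [-1, 0, 0, 0, 0]]
  ]
}}

```text
t: 4.92
eef_pos: [0.5338, -0.1142, 0.1351]
tool_rot: [[-0.022, 1.0, 0.002], [1.0, 0.022, -0.001], [-0.001, 0.002, -1.0]]
force: [-1.4, -0.1, -0.1]
gripper_width: 0.0
gripper_force: 0.0
```

```bash
python3 st.py
```

```text
t 4.9167 housing mm [-28.9 -50.1] z 135.1 yaw 1.28 F [-1.45 -0.14 -0.13] w 0.00041154714346382145 zax [ 0.002 -0.001 -1.   ]
```

Emit:
{"fn": "move_arm", "kwargs": {
  "targets": [
    [[-1, 0.025, 0, 0.04, 0], [-1, 0.025, 0, 0, 0], [-1, 0, 0, 0, 0], [-1, 0, 0, 0, 0]]
  ]
}}

```text
t: 5.25
eef_pos: [0.5328, -0.1121, 0.1322]
tool_rot: [[-0.022, 1.0, 0.0], [1.0, 0.022, -0.0], [-0.0, 0.0, -1.0]]
force: [-0.2, 0.5, -0.7]
gripper_width: 0.001
gripper_force: 0.0
```

Emit:
{"fn": "move_arm", "kwargs": {
  "targets": [
    [[-1, 0.025, 0, 0, 0], [-1, 0.025, 0, 0, 0], [-1, 0, 0, 0, 0]]
  ]
}}

```text
t: 5.5
eef_pos: [0.5328, -0.1102, 0.1321]
tool_rot: [[-0.022, 1.0, 0.0], [1.0, 0.022, -0.0], [-0.0, 0.0, -1.0]]
force: [0.1, 0.1, 0.0]
gripper_width: -0.003
gripper_force: 0.2
```

Emit:
{"fn": "move_arm", "kwargs": {
  "targets": [
    [[-1, 0.025, 0, 0, 0], [-1, 0, 0, 0, 0]]
  ]
}}

```text
t: 5.67
eef_pos: [0.5328, -0.1099, 0.1322]
tool_rot: [[-0.022, 1.0, 0.0], [1.0, 0.022, -0.002], [-0.002, 0.0, -1.0]]
force: [-0.5, -3.8, -0.0]
gripper_width: 0.005
gripper_force: 1.6
```

Emit:
{"fn": "move_arm", "kwargs": {
  "targets": [
    [[-1, 0.025, 0, 0, 0], [-1, 0, 0, 0, 0]]
  ]
}}

```text
t: 5.83
eef_pos: [0.5328, -0.1096, 0.1322]
tool_rot: [[-0.022, 1.0, 0.0], [1.0, 0.022, -0.003], [-0.003, 0.0, -1.0]]
force: [-0.5, -6.2, -0.8]
gripper_width: -0.0
gripper_force: 2.8
```

Emit:
{"fn": "move_arm", "kwargs": {
  "targets": [
    [[-1, 0.025, 0, 0, 0], [-1, 0, 0, 0, 0]]
  ]
}}

```text
t: 6.0
eef_pos: [0.5328, -0.1093, 0.1322]
tool_rot: [[-0.023, 1.0, 0.0], [1.0, 0.023, -0.005], [-0.005, 0.0, -1.0]]
force: [-0.8, -6.7, -1.8]
gripper_width: 0.001
gripper_force: 3.7
```

Emit:
{"fn": "move_arm", "kwargs": {
  "targets": [
    [[-1, 0.025, 0, 0, 0], [-1, 0, 0, 0, 0]]
  ]
}}

```text
t: 6.17
eef_pos: [0.5328, -0.1089, 0.1323]
tool_rot: [[-0.023, 1.0, 0.0], [1.0, 0.023, -0.006], [-0.006, 0.0, -1.0]]
force: [-1.1, -8.4, -1.3]
gripper_width: 0.001
gripper_force: 4.4
```

Emit:
{"fn": "move_arm", "kwargs": {
  "targets": [
    [[-1, 0.025, 0, 0, 0], [-1, 0, 0, 0, 0]]
  ]
}}

```text
t: 6.33
eef_pos: [0.5327, -0.1073, 0.1322]
tool_rot: [[-0.022, 1.0, 0.0], [1.0, 0.022, -0.004], [-0.004, 0.0, -1.0]]
force: [-0.8, -5.3, -1.0]
gripper_width: -0.004
gripper_force: 3.0
```

Emit:
{"fn": "move_arm", "kwargs": {
  "targets": [
    [[-1, 0.025, 0, 0, 0], [-1, 0, 0, 0, 0]]
  ]
}}

```text
t: 6.5
eef_pos: [0.5326, -0.1048, 0.1321]
tool_rot: [[-0.021, 1.0, 0.0], [1.0, 0.021, -0.001], [-0.001, 0.0, -1.0]]
force: [0.1, -2.1, -0.8]
gripper_width: 0.001
gripper_force: 1.2
```

Emit:
{"fn": "move_arm", "kwargs": {
  "targets": [
    [[-1, 0.025, 0, 0, 0], [-1, 0, 0, 0, 0]]
  ]
}}

```text
t: 6.67
eef_pos: [0.5325, -0.1023, 0.132]
tool_rot: [[-0.021, 1.0, -0.0], [1.0, 0.021, 0.002], [0.002, -0.0, -1.0]]
force: [-0.1, 0.5, -0.2]
gripper_width: -0.0
gripper_force: 0.0
```

Emit:
{"fn": "move_arm", "kwargs": {
  "targets": [
    [[-1, 0.025, 0, 0, 0], [-1, 0, 0, 0, 0], [-1, 0, 0, 0, 0]]
  ]
}}

```text
t: 6.92
eef_pos: [0.5325, -0.1015, 0.132]
tool_rot: [[-0.022, 1.0, -0.0], [1.0, 0.022, 0.001], [0.001, -0.0, -1.0]]
force: [-0.6, -0.3, 0.5]
gripper_width: -0.002
gripper_force: 0.0
```

```bash
cat > knob.py <<'E'
from workcell import imaging
from h import *
import cv2,sys
for n in("top","side"):
    c=imaging.capture(n);D=c["depth"];K=c["mtx"];v,u=np.mgrid[:420,:560]
    P=np.stack([(u-K[0,2])/K[0,0]*D,(v-K[1,2])/K[1,1]*D,D],-1)@c["T"][:3,:3].T+c["T"][:3,3]
    h=Hh(P);i=c["img"].astype(int)
    m=(D>0)&(abs(h[...,0]+.03)<.014)&(abs(h[...,1])<.05)&(P[...,2]>.128)&(P[...,2]<.145)&(i.min(2)>90)
    print(n,m.sum(),"y mid/min/max",(np.percentile(h[m][:,1],[50,5,95])*1e3).round(1) if m.any() else "")
E
python3 knob.py; python3 st.py
```

```text
top 25 y mid/min/max [-14.8 -19.3 -12.7]
side 25 y mid/min/max [-48.7 -49.8 -46.7]
t 7.0167 housing mm [-29.8 -37.6] z 132.1 yaw 1.27 F [-0.02 -0.77 -0.28] w -0.0041220927665991435 zax [-0.  0. -1.]
```

The lever jumped to stop 1 (tab +y edge at about -12 mm, centre at -18). Now on to stop 2.

Emit:
{"fn": "move_arm", "kwargs": {
  "targets": [
    [[-1, 0.025, 0, 0, 0], [-1, 0.025, 0, 0, 0], [-1, 0.025, 0, 0, 0], [-1, 0.025, 0, 0, 0], [-1, 0.025, 0, 0, 0], [-1, 0, 0, 0, 0]]
  ]
}}

```text
t: 7.52
eef_pos: [0.5325, -0.0979, 0.1321]
tool_rot: [[-0.022, 1.0, 0.0], [1.0, 0.022, -0.002], [-0.002, 0.0, -1.0]]
force: [0.1, -2.5, -1.4]
gripper_width: 0.004
gripper_force: 1.7
```

Emit:
{"fn": "move_arm", "kwargs": {
  "targets": [
    [[-1, 0.025, 0, 0, 0], [-1, 0, 0, 0, 0], [-1, 0.025, 0, 0, 0], [-1, 0, 0, 0, 0]]
  ]
}}

```text
t: 7.85
eef_pos: [0.5325, -0.0973, 0.1322]
tool_rot: [[-0.023, 1.0, 0.0], [1.0, 0.023, -0.005], [-0.005, 0.0, -1.0]]
force: [-0.6, -7.6, -1.9]
gripper_width: 0.001
gripper_force: 3.7
```

Emit:
{"fn": "move_arm", "kwargs": {
  "targets": [
    [[-1, 0.025, 0, 0, 0], [-1, 0, 0, 0, 0]]
  ]
}}

```text
t: 8.02
eef_pos: [0.5325, -0.0969, 0.1322]
tool_rot: [[-0.023, 1.0, 0.0], [1.0, 0.023, -0.006], [-0.006, 0.0, -1.0]]
force: [-0.8, -8.8, -1.0]
gripper_width: -0.0
gripper_force: 4.4
```

Emit:
{"fn": "move_arm", "kwargs": {
  "targets": [
    [[-1, 0.025, 0, 0, 0], [-1, 0, 0, 0, 0]]
  ]
}}

```text
t: 8.18
eef_pos: [0.5325, -0.0952, 0.1322]
tool_rot: [[-0.022, 1.0, 0.0], [1.0, 0.022, -0.004], [-0.004, 0.0, -1.0]]
force: [0.2, -5.0, -0.6]
gripper_width: 0.002
gripper_force: 3.0
```

Contact was at -0.098, 12 mm on from the first contact as expected.

Emit:
{"fn": "move_arm", "kwargs": {
  "targets": [
    [[-1, 0.025, 0, 0, 0], [-1, 0, 0, 0, 0]]
  ]
}}

```text
t: 8.35
eef_pos: [0.5324, -0.0928, 0.1321]
tool_rot: [[-0.021, 1.0, 0.0], [1.0, 0.021, -0.001], [-0.001, 0.0, -1.0]]
force: [-0.4, -3.1, -0.9]
gripper_width: 0.0
gripper_force: 1.2
```

Emit:
{"fn": "move_arm", "kwargs": {
  "targets": [
    [[-1, 0.025, 0, 0, 0], [-1, 0, 0, 0, 0]]
  ]
}}

```text
t: 8.52
eef_pos: [0.5323, -0.0904, 0.1321]
tool_rot: [[-0.021, 1.0, -0.0], [1.0, 0.021, 0.002], [0.002, -0.0, -1.0]]
force: [0.5, -0.1, -0.6]
gripper_width: 0.001
gripper_force: 0.0
```

Emit:
{"fn": "move_arm", "kwargs": {
  "targets": [
    [[-1, 0.025, 0, 0, 0], [-1, 0, 0, 0, 0], [-1, 0, 0, 0, 0]]
  ]
}}

```text
t: 8.77
eef_pos: [0.5323, -0.0895, 0.1321]
tool_rot: [[-0.022, 1.0, -0.0], [1.0, 0.022, 0.001], [0.001, -0.0, -1.0]]
force: [0.1, -0.6, -0.2]
gripper_width: 0.0
gripper_force: 0.0
```

```bash
python3 knob.py; python3 st.py
```

```text
top 18 y mid/min/max [-2.5 -6.7  0.1]
side 29 y mid/min/max [-37.  -39.4 -34.7]
t 8.8667 housing mm [-29.8 -25.6] z 132.1 yaw 1.27 F [-0.23 -0.44  0.38] w -0.004856806951367436 zax [-0.  0. -1.]
```

Now at stop 2 (edge moved a further 12.5 mm). The same sequence again takes it to stop 3.

Emit:
{"fn": "move_arm", "kwargs": {
  "targets": [
    [[-1, 0.025, 0, 0, 0], [-1, 0.025, 0, 0, 0], [-1, 0.025, 0, 0, 0], [-1, 0.025, 0, 0, 0], [-1, 0.025, 0, 0, 0], [-1, 0, 0, 0, 0]]
  ]
}}

```text
t: 9.37
eef_pos: [0.5322, -0.0859, 0.1321]
tool_rot: [[-0.022, 1.0, 0.0], [1.0, 0.022, -0.002], [-0.002, 0.0, -1.0]]
force: [-1.1, -3.4, -1.5]
gripper_width: -0.0
gripper_force: 1.7
```

Emit:
{"fn": "move_arm", "kwargs": {
  "targets": [
    [[-1, 0.025, 0, 0, 0], [-1, 0, 0, 0, 0], [-1, 0.025, 0, 0, 0], [-1, 0, 0, 0, 0]]
  ]
}}

```text
t: 9.7
eef_pos: [0.5322, -0.0853, 0.1322]
tool_rot: [[-0.023, 1.0, 0.0], [1.0, 0.023, -0.005], [-0.005, 0.0, -1.0]]
force: [-0.2, -6.6, -1.6]
gripper_width: -0.004
gripper_force: 3.7
```

Emit:
{"fn": "move_arm", "kwargs": {
  "targets": [
    [[-1, 0.025, 0, 0, 0], [-1, 0, 0, 0, 0]]
  ]
}}

```text
t: 9.87
eef_pos: [0.5322, -0.0848, 0.1322]
tool_rot: [[-0.023, 1.0, 0.0], [1.0, 0.023, -0.006], [-0.006, 0.0, -1.0]]
force: [-0.2, -8.1, -0.9]
gripper_width: 0.002
gripper_force: 4.3
```

Emit:
{"fn": "move_arm", "kwargs": {
  "targets": [
    [[-1, 0.025, 0, 0, 0], [-1, 0, 0, 0, 0]]
  ]
}}

```text
t: 10.03
eef_pos: [0.5322, -0.0831, 0.1322]
tool_rot: [[-0.022, 1.0, 0.0], [1.0, 0.022, -0.004], [-0.004, 0.0, -1.0]]
force: [-0.3, -5.6, -1.7]
gripper_width: -0.002
gripper_force: 2.8
```

Emit:
{"fn": "move_arm", "kwargs": {
  "targets": [
    [[-1, 0.025, 0, 0, 0], [-1, 0, 0, 0, 0]]
  ]
}}

```text
t: 10.2
eef_pos: [0.5321, -0.0808, 0.1321]
tool_rot: [[-0.021, 1.0, 0.0], [1.0, 0.021, -0.001], [-0.001, 0.0, -1.0]]
force: [-0.6, -2.0, -0.6]
gripper_width: -0.003
gripper_force: 1.2
```

Emit:
{"fn": "move_arm", "kwargs": {
  "targets": [
    [[-1, 0.025, 0, 0, 0], [-1, 0, 0, 0, 0], [-1, 0, 0, 0, 0]]
  ]
}}

```text
t: 10.45
eef_pos: [0.532, -0.0783, 0.1321]
tool_rot: [[-0.022, 1.0, -0.0], [1.0, 0.022, 0.002], [0.002, -0.0, -1.0]]
force: [-0.4, -0.4, -0.1]
gripper_width: 0.0
gripper_force: 0.0
```

```bash
python3 knob.py; python3 st.py
```

```text
top 16 y mid/min/max [ 9.   4.8 11.6]
side 30 y mid/min/max [-26.1 -27.7 -21.1]
t 10.55 housing mm [-29.8 -14.3] z 132.1 yaw 1.26 F [0.52 0.21 0.44] w -0.004321887757165589 zax [-0.     0.001 -1.   ]
```

In stop 3 by depth (centre at about +6 mm). I'll back off, go up and swing clear for a check.

Emit:
{"fn": "move_arm", "kwargs": {
  "targets": [
    [[-1, -0.2, 0, 0, 0], [-1, -0.3, 0, 0, 0], [-1, 0, 0, 0, 0], [-1, 0, 0, -0.5, 0], [-1, 0, 0, -0.8, 0], [-1, 0, 0, -0.8, 0], [-1, 0, 0, -0.8, 0], [-1, 0, 0, 0, 0]]
  ]
}}

```text
t: 11.22
eef_pos: [0.5369, -0.101, 0.2566]
tool_rot: [[-0.021, 1.0, 0.014], [1.0, 0.021, -0.004], [-0.005, 0.014, -1.0]]
force: [0.7, 0.6, 0.9]
gripper_width: -0.002
gripper_force: 0.0
```

Emit:
{"fn": "move_arm", "kwargs": {
  "targets": [
    [[-1, 0.8, -0.1, 0, 0], [-1, 0.9, -0.1, 0, 0], [-1, 0.9, -0.1, 0, 0], [-1, 0.9, -0.1, 0, 0], [-1, 0.9, -0.1, 0, 0], [-1, 0.9, -0.1, 0, 0], [-1, 0.9, -0.1, 0, 0], [-1, 0.9, -0.1, 0, 0], [-1, 0.9, -0.1, 0, 0], [-1, 0.9, -0.1, 0, 0]]
  ]
}}

```text
t: 12.05
eef_pos: [0.4845, 0.2573, 0.2481]
tool_rot: [[-0.021, 1.0, 0.0], [1.0, 0.021, 0.0], [0.0, 0.0, -1.0]]
force: [0.4, 0.7, -0.4]
gripper_width: -0.002
gripper_force: 0.0
```

Emit:
{"fn": "move_arm", "kwargs": {
  "targets": [
    [[-1, 0.9, -0.2, 0, 0], [-1, 0.9, -0.2, 0, 0], [-1, 0.9, -0.2, 0, 0], [-1, 0.6, -0.2, 0, 0], [-1, 0, 0, 0, 0], [-1, 0, 0, 0, 0], [-1, 0, 0, 0, 0]]
  ]
}}

```text
t: 12.63
eef_pos: [0.4501, 0.3865, 0.2477]
tool_rot: [[-0.022, 1.0, -0.0], [1.0, 0.022, -0.001], [-0.001, -0.0, -1.0]]
force: [0.1, 0.1, 0.6]
gripper_width: 0.001
gripper_force: 0.0
```

```bash
python3 knob.py; python3 st.py
python3 - <<'E'
from workcell import imaging
import cv2
cv2.imwrite("pics/f.png",cv2.resize(imaging.capture("top")["img"][120:370,120:430],None,fx=2.4,fy=2.4,interpolation=cv2.INTER_CUBIC))
E
```

```text
top 78 y mid/min/max [ 6.6  1.8 11.8]
side 66 y mid/min/max [ 1.8 -1.8  9.3]
t 12.7333 housing mm [-100.8  451.8] z 247.9 yaw 1.16 F [ 0.1  -0.44  0.64] w 0.0008240796122343289 zax [-0.    -0.001 -1.   ]
```

View pics/f.png

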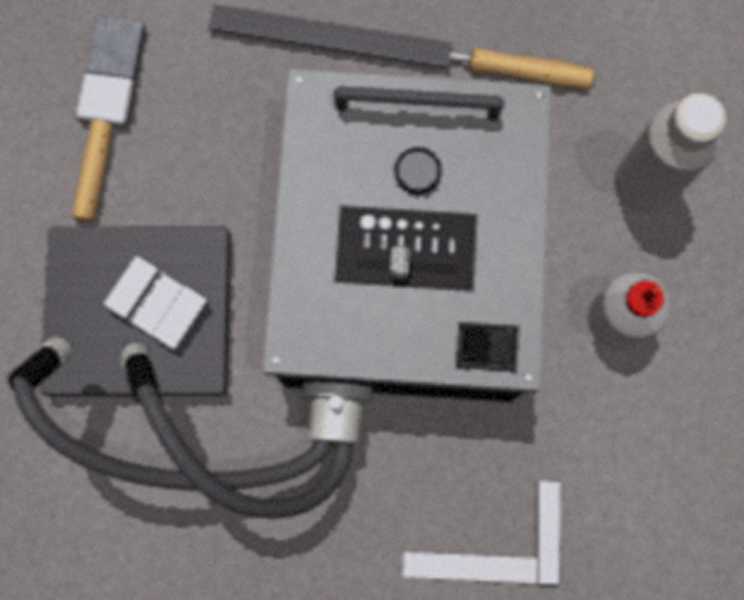

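The tab at (400,262) lines up with the third stop's tick (closed 452, then 435, 418, 401). The rocker's shading has flipped, and everything else is in place.

```bash
python3 -c "
from workcell import job
print(job.hand_in())"
```

```text
the job is handed in; nothing more can be done
None
```

The job is handed in: the lamp's rocker is tipped on, the aperture lever rests in the third click stop, and in the last picture nothing else on the bench had visibly moved; no verdict was returned.

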